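Lock the fan cradle and hold the fan guard open

ROBOT

A 7-joint arm with a two-finger parallel gripper is mounted at the origin on the work surface. World frame = base frame: x ahead of the robot, y to its left, z up, the work surface at z = 0. Lengths are in m, angles in rad, forces in N, time in s.
With the tool pointing down it reaches from about 0.4 to 0.9 m from the base axis. Payload 5.5 kg.
Tool frame: the origin (TCP) lies midway between the tips of the shut fingers; the grasp point (between the pads) lies manip.pinch_z behind it (manip.pinch_z is the distance from the TCP to the grasp point, in m); x points along the fingers, y is the direction in which the jaws open and shut, and the axes are right-handed (so a half turn about x gives the same grasp; the last joint's range is limited). The gripper opens to 85 mm and grips with 20 to 120 N. Pads are 22 mm wide; open, the fingers measure 114 mm over their backs; the gripper's body (76 mm by 85 mm) begins 54 mm behind the grasp point. The pads swing forward as they close: fully open they stand 13 mm farther back than shut.
Start: joints at [1.574, 0.501, -0.427, 1.55, 0.221, 1.138, -0.21], TCP at [0.167, -0.628, 0.231] pointing down, gripper open.
Joint ranges: [-2.88, 2.88], [-0.31, 2.03], [-1.54, 1.56], [0.2, 2.42], [-1.41, 4.55], [0.19, 2.02], [-2.57, 2.57]. Speed limits (rad/s): [2.57, 2.57, 3.14, 3.14, 3.14, 3.14, 3.14].

INTERFACE

Orientations are given as a 3x3 rotation matrix whose columns are the frame's x, y, z axes.
In Python, from bench import manip gives the robot as it stands.
- The arm moves only by the tool apply_moves, never from a script. Its argument "rows" is a list that holds one entry, the list of rows, each a list of 7 numbers: the shift along the world's x, y, z in units of 0.3 m (1.0 is 0.3 m), then the turn, a rotation vector about the world's x, y, z in units of 30 degrees (1.0 is 30 degrees), then the finger opening in mm, from 0 to 85.4. A call has 1 to 8 rows; each row shifts and turns the commanded pose from where the row before left it; what a row does not reach is not made up. A row lasts 1/8 s, in which the tool goes at most 62.5 mm and 10.7 degrees, less where a joint would pass 70% of its speed; a pose out of reach is approached as far as the arm can. A call with a number of a shift or a turn outside -1 to 1 is refused whole. A call with a gripper value outside its range is refused whole. The fingers move at their own pace and stop on an object; the grip force is fixed at half the most. Time passes only in rows, so rows that do not move let the fingers close. It gives the time, the measured TCP pose, the force and the opening at its end, in the units of the state.
- manip.get_state(): the state, without advancing time (a new reading comes with each control period).
- manip.camera(name): name is "scene" or "top" or "wrist"; returns a dict with "color" (480x640x3 uint8, red, green, blue), "K" (3x3 intrinsics, pixels), "R" (3x3) and "t" (3): a world point X has camera coordinates R X + t; the wrist camera has in their place "hand_eye" (4x4, takes a point from camera to tool coordinates, whose origin is the TCP and whose axes are the tool frame's). Camera axes: x right, y down, z forward; pixel columns grow to the right and rows downward; lengths in m; the calibration is good to about 2 mm. A picture is of the moment at which its call begins: read the wrist's pose just before it. There is no depth.
- manip.close_job(): hands the job in, once; it reports no verdict.
The state is a dict: "clock": time; "q": joint angles; "dq": joint speeds; "effort": joint torques, N m; "position": TCP position; "tool_rot": TCP orientation; "force": force on the tool from outside, world axes, zero at the start; "ft_torque": the same for the moment, N m; "finger_gap": finger opening in m.
Only numpy, scipy, OpenCV 4.12 (cv2) and the standard library are available. Lean on these libraries where they do the work, as an engineer would, in place of code of your own. Each camera call takes 0.05 s, during which the arm holds its last target.

TASK

A desk-fan head lies face up in a service cradle. First turn the cradle's knurled lock collar clockwise until its pointer lines up with the locked mark (the long rib) and let go of it; then lift the fan's hinged front guard by its black pull and hold it open at 50 degrees from shut, so that the blades can be inspected. The guard falls shut on its own: finish while still holding it there, and leave the bottle, jar and screwdriver where they are.

Things in the scene. Friction and masses are not known exactly. Their poses are not given: they have to be found in the camera images.
- cradle: Service cradle, fixed to the bench: plywood board 270 (x) x 400 (y, from -270 to +130) x 18 mm with a 206 mm desk-fan head lying face up. Origin: on the bench top under the fan's axis; z up. In its frame the guard's hinge is on the +x side, the guard's pull on the -x side, the lock collar on the -y side. Its yaw varies up to 0.3 rad. It does not move, locked or not.
- guard (a joint): The fan's front wire guard, 0.2 to 0.4 kg: steel wire disc, rim 206 mm across and 6 mm thick, bulging to 20 mm above the rim. Value: opening angle in rad, 0 shut (level), growing as the pull side rises, stop at 1.4; 50 degrees is 0.873. It falls shut by its own weight from every angle; 1 to 2 N at the pull lifts it.
- guard_pivot (a point): Middle of the guard's hinge axis, fixed on the cradle: 108 mm towards cradle +x from the fan's axis, 102 mm above the bench. The axis runs along cradle y.
- guard_handle (a point): Middle of the guard's pull: a round black bar, 10 mm diameter, 80 mm long, parallel to the hinge (cradle y), moving with the guard. Guard shut: 232 mm from the hinge axis towards cradle -x and 32 mm above it, 134 mm above the bench. Sloping legs at its two ends join it to the rim; between them it is free all round, and pinched across it can turn between the fingers.
- collar (a joint): Captive lock collar: knurled aluminium ring, 60 mm diameter, 34 to 62 mm above the bench, round a fixed dark post 24 mm wide, 6 mm taller. A pointer lug 10 mm wide reaches 52 mm from the axis. Value: rad, clockwise from above; 0 pointer at the two studs (free), 1.2 pointer at the rib (locked), stops 0 and 1.5. Starts at 0 to 0.5. About 0.06 N m turns it; it stays where left.
- collar_centre (a point): Point on the collar's axis, 50 mm above the bench, a good height to grip the ring; fixed on the cradle, 30 mm towards -x and 200 mm towards -y of the fan's axis. The pointer's direction, anticlockwise from world x, is cradle yaw + pi + 1.2 - collar value.
- locked_mark (a point): Middle of the top of the locked mark: a straight dark steel rib 34 x 10 mm, 6 mm high on the board, pointing at the collar's axis from its cradle -x side; its middle is 70 mm from the axis.
- bottle: Bystander: green plastic bottle, 60 mm diameter, 150 mm high, standing on the bench on the cradle's +y side. Origin under its centre.
- jar: Bystander: clear jar with white lid, 56 mm diameter, 65 mm high, standing beyond the board's -y edge. Origin under its centre.
- screwdriver: Bystander: screwdriver 180 mm long lying on the bench on the cradle's +y side. Origin at its underside, near its middle.

How it is judged:
On the way, in this order (a step that is already met when the one before it is completed fails the run):
1. the collar's pointer is in line with the locked mark and the collar has been let go, the guard still shut (value of joint collar between 1.08 and 1.32 rad and contact force between the fingers and collar below 0.1 N and value of joint guard below 0.1 rad), for 0.2 s.
2. the guard is held open by the fingers at 50 degrees (value of joint guard between 0.753 and 0.993 rad and contact force between the fingers and guard above 0.4 N), for 0.3 s.
At the end, for the whole second after the job is handed in: Collar within 0.12 rad (7 degrees) of its locked mark; guard still, open at 50 degrees within 7 degrees, carried by the robot's fingers (over 0.4 N between them and the guard) and propped on no other object; bottle, jar and screwdriver within 30 mm of where they began (all of step 2 and value of joint collar between 1.08 and 1.32 rad and velocity of joint guard between -0.1 and 0.1 rad/s and contact force between guard and bottle below 0.1 N and contact force between guard and jar below 0.1 N and contact force between guard and screwdriver below 0.1 N and distance of each of bottle, jar, screwdriver from where it was at the start of the episode below 0.03 m); the arm keeps its last pose, push and grip.
It fails at once if the guard is opened before the collar is at its locked mark (value of joint guard above 0.15 rad and not (value of joint collar between 1.08 and 1.32 rad)).
It fails at once if a bystander is disturbed (distance of any of bottle, jar, screwdriver from where it was at the start of the episode above 0.03 m).
It also fails if it takes over 51 s, if anything falls off the work surface, if the arm or the gripper's body presses on something with over 40 N, if the wrist force passes 120 N, or if a joint passes its speed limit or range.

## Working session

There is one attempt and no reset: what is moved stays moved. The work goes in short steps, Python scripts to look and compute and a tool call to move; the robot and the scene stay as the last step left them, time stands still between calls to the robot, and variables do not carry over. Pictures are saved under pics/ and viewed, and the job is handed in when it is done.

Besides the shell and the picture viewer there is one more tool, called after "Call:" as a command line: name --argument value ..., lists and objects as JSON in quotes. apply_moves: Moves the arm, as the interface text tells. Its arguments: {"type":"object","properties":{"rows":{"type":"array"}},"required":["rows"]}

```bash
ls; mkdir -p pics; python3 - <<'E'
from bench import manip
import cv2,numpy as np
print(manip.get_state()); print(manip.pinch_z)
for n in ["scene","top","wrist"]:
    c=manip.camera(n); cv2.imwrite(f"pics/{n}0.png",c["color"][:,:,::-1])
    print(n,{k:np.round(v,4).tolist() for k,v in c.items() if k!="color"})
E
```

```text
pics
{'clock': 0.0, 'q': array([ 1.57421261,  0.50190435, -0.42680324,  1.55146196,  0.2208364 ,
        1.13830737, -0.2103102 ]), 'dq': array([ 0.00054608, -0.00062507, -0.00065176, -0.00111512, -0.00130465,
       -0.00013029,  0.0008226 ]), 'effort': array([ 1.26870118e-04, -5.69523847e+01, -5.81596524e+00, -2.80934125e+01,
        1.05739071e-02,  1.20901479e-02,  4.26951445e-06]), 'position': array([ 0.16673943, -0.62751824,  0.23022003]), 'tool_rot': array([[-4.67513560e-04,  2.56941506e-01, -9.66426844e-01],
       [ 1.95775889e-03, -9.66424862e-01, -2.56941926e-01],
       [-9.99997974e-01, -2.01215457e-03, -5.12127886e-05]]), 'force': array([-0.30915102, -0.25258924, -0.38890157]), 'ft_torque': array([ 0.00774897, -0.06731158,  0.05506495]), 'finger_gap': 0.08570751337709949}
0.0187
scene {'K': [[444.0099, 0.0, 319.9682], [0.0, 444.0099, 237.941], [0.0, 0.0, 1.0]], 'R': [[0.4782, 0.8782, 0.0137], [0.7585, -0.405, -0.5105], [-0.4427, 0.2545, -0.8598]], 't': [-0.3025, -0.391, 1.2364]}
top {'K': [[566.8264, 0.0, 327.2392], [0.0, 566.8264, 241.3581], [0.0, 0.0, 1.0]], 'R': [[0.0045, -0.9999, 0.009], [-0.9879, -0.0059, -0.1549], [0.155, -0.0081, -0.9879]], 't': [0.0292, 0.5936, 1.1881]}
wrist {'K': [[348.542, 0.0, 313.2739], [0.0, 348.542, 241.9085], [0.0, 0.0, 1.0]], 'hand_eye': [[0.0003, -0.3121, 0.9501, -0.1438], [1.0, 0.0002, -0.0003, -0.0002], [-0.0001, 0.9501, 0.3121, -0.0799], [0.0, 0.0, 0.0, 1.0]]}
```

View pics/scene0.png

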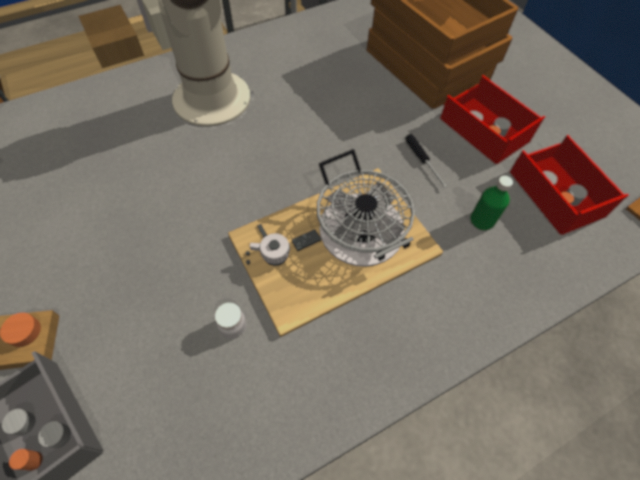

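View pics/top0.png

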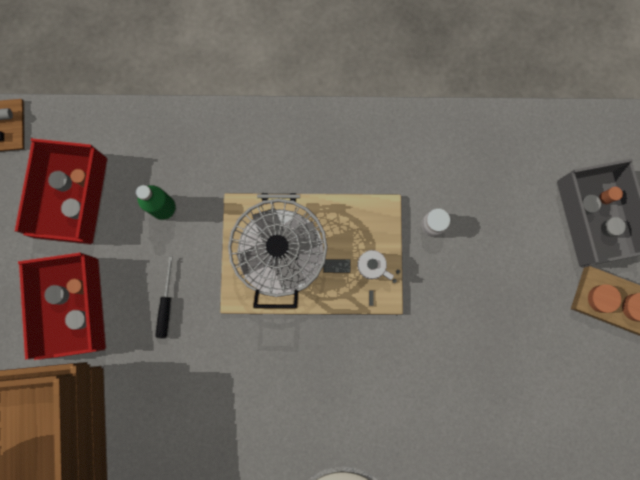

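View pics/wrist0.png

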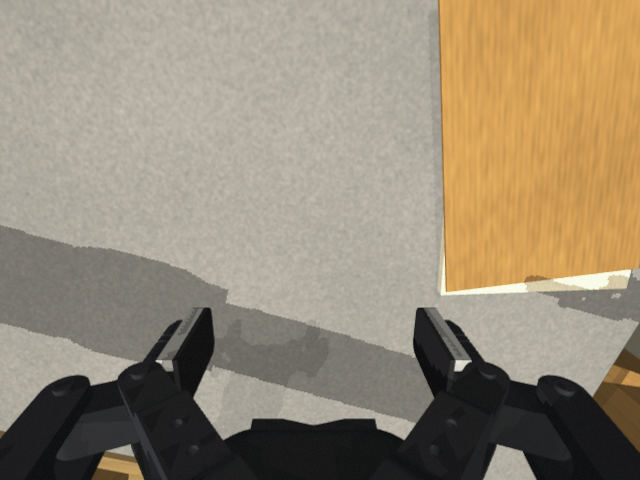

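The top view shows the board with corners near (223,194), (402,195), (403,314) and (221,313). The collar is at (372,264), its pointer aims lower right at (392,278), the rib is at (372,298), and the pull is at (276,304). Next I'll zoom in.

```bash
python3 - <<'E'
import cv2
a=cv2.imread("pics/top0.png")
cv2.imwrite("pics/topz.png",cv2.resize(a[180:330,210:410],None,fx=4,fy=4,interpolation=cv2.INTER_CUBIC))
a=cv2.imread("pics/scene0.png")
cv2.imwrite("pics/scz.png",cv2.resize(a[140:340,220:450],None,fx=3,fy=3,interpolation=cv2.INTER_CUBIC)[:600])
E
```

```text
(no output)
```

View pics/topz.png

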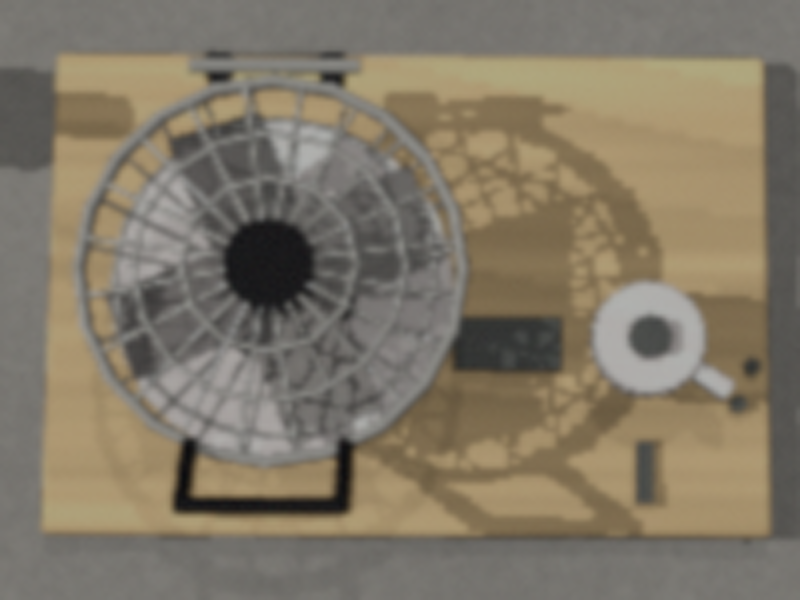

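View pics/scz.png

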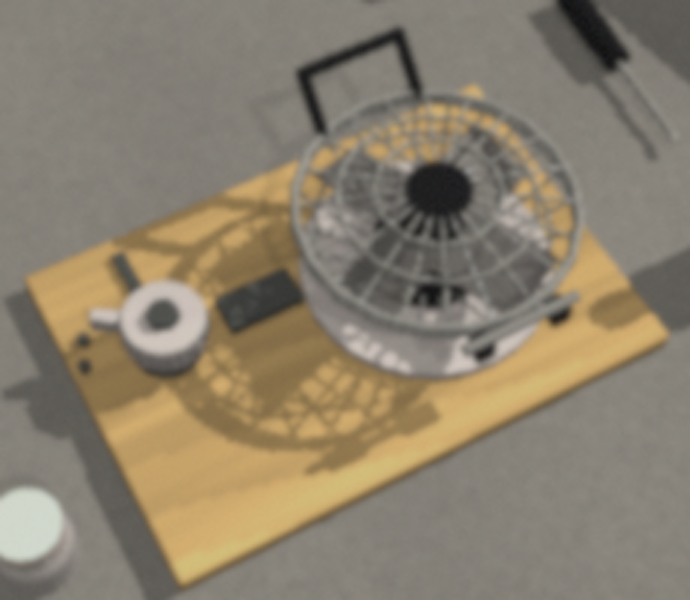

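```bash
cat > h.py <<'E'
from bench import manip
import numpy as np,cv2
def proj(c,X):
    return cv2.projectPoints(np.atleast_2d(np.asarray(X,float)),cv2.Rodrigues(c["R"])[0],c["t"],c["K"],None)[0][:,0]
def world(p,X):
    X=np.atleast_2d(X); c,s=np.cos(p[2]),np.sin(p[2])
    return np.c_[p[0]+c*X[:,0]-s*X[:,1],p[1]+s*X[:,0]+c*X[:,1],X[:,2]]
E
python3 - <<'E'
from h import *
from scipy.optimize import least_squares
T=manip.camera("top");S=manip.camera("scene")
f=[(T,[.135,.13,.018],(57,55)),(T,[.135,-.27,.018],(763,60)),(T,[-.135,-.27,.018],(769,535)),(T,[-.135,.13,.018],(42,531)),
(T,[-.03,-.2,.068],(651,336)),(T,[-.03,-.2,.062],(649,337)),(T,[-.1,-.2,.024],(645,472)),(T,[-.124,0,.134],(263,504)),
(S,[-.03,-.2,.068],(162,314)),(S,[-.1,-.2,.024],(125,272)),(S,[-.124,0,.134],(352,52)),(S,[-.135,-.27,.018],(28,280)),(S,[.135,-.27,.018],(183,585)),(S,[.135,.13,.018],(666,340))]
def r(p):
    o=[]
    for c,X,uv in f:
        uv=(np.array(uv)+.5)/(4 if c is T else 3)-.5+((210,180) if c is T else (220,140))
        o.append(proj(c,world(p,X))[0]-uv)
    return np.array(o)
s=least_squares(lambda p:r(p).ravel(),[.5,0,0],loss="soft_l1")
print(s.x);print(np.round(r(s.x),1).tolist())
p=s.x; np.save("pose.npy",p)
cc=world(p,[-.03,-.2,.05])[0];print("collar",cc,"handle",world(p,[-.124,0,.134]),"pivot",world(p,[.108,0,.102]))
# pointer tip
for c,uv,sc,o in((T,(731,389),4,(210,180)),(S,(93,317),3,(220,140))):
    uv=(np.array(uv)+.5)/sc-.5+np.array(o)
    m=min((np.linalg.norm(proj(c,cc+[.052*np.cos(a),.052*np.sin(a),z])[0]-uv),a,z) for a in np.arange(-np.pi,0,.02) for z in (.0,.006))
    print(m, "value",(p[2]+np.pi+1.2-m[1])%(2*np.pi))
# bystanders
for n,uv,z in(("jar",(437,221),.065),("bottle",(144,192),.15),("screw",(163,320),.015)):
    a,b=T["R"],T["t"];d=a.T@np.array([(uv[0]-T["K"][0,2])/T["K"][0,0],(uv[1]-T["K"][1,2])/T["K"][1,1],1]);C=-a.T@b
    print(n,C+d*(z-C[2])/d[2])
E
```

```text
[ 5.73847049e-01  1.36795716e-01 -2.17810109e-04]
[[-0.5, -1.3], [0.2, -1.3], [0.6, 0.3], [-0.8, 0.3], [-0.3, -0.6], [0.0, -0.5], [-0.3, -0.4], [-0.8, 0.1], [-0.5, -0.5], [-0.2, -0.6], [-1.0, 0.4], [-2.7, -1.1], [-1.6, 0.6], [1.7, -1.7]]
collar [ 0.54380349 -0.06319774  0.05      ] handle [[0.44984705 0.13682272 0.134     ]] pivot [[0.68184705 0.13677219 0.102     ]]
(np.float64(0.21636990464937578), np.float64(-2.1415926535897922), 0.006) value 0.19978218989120133
(np.float64(1.0594165952909906), np.float64(-2.2015926535897923), 0.0) value 0.25978218989120094
jar [ 0.63634823 -0.204391    0.065     ]
bottle [0.67551826 0.4025913  0.15      ]
screw [0.42263552 0.38930079 0.015     ]
```

Call:
apply_moves --rows '[[[0.1,0.15,0,0,0,0.27,85],[0.1,0.15,0,0,0,0.27,85],[0.1,0.15,0,0,0,0.27,85],[0.1,0.15,0,0,0,0.27,85],[0.1,0.15,0,0,0,0.27,85],[0.1,0.15,0,0,0,0.27,85],[0.1,0.15,0,0,0,0.27,85],[0.1,0.15,0,0,0,0.27,85]]]'

```text
clock: 1.25
position: [0.4077, -0.2668, 0.2316]
tool_rot: [[0.0, 0.985, -0.175], [-0.001, -0.175, -0.985], [-1.0, 0.0, 0.001]]
force: [0.4, -0.4, -1.0]
finger_gap: 0.0854
```

```bash
cat > st.py <<'E'
from h import *
s=manip.get_state();R=s["tool_rot"]
print("clk",round(s["clock"],2),"q",s["q"].round(2),"pos",s["position"].round(4),"jaw deg",np.degrees(np.arctan2(R[1,1],R[0,1])).round(2),"x",R[:,0].round(3),"F",s["force"].round(2),"M",s["ft_torque"].round(2),"gap",round(s["finger_gap"],4))
E
python3 st.py
```

```text
clk 1.25 q [ 1.26  0.27 -0.85  1.94  0.24  1.03  0.13] pos [ 0.4077 -0.2668  0.2316] jaw deg -10.07 x [ 0.    -0.001 -1.   ] F [ 0.38 -0.37 -0.99] M [-0.01  0.03 -0.  ] gap 0.0854
```

Call:
apply_moves --rows '[[[0.09,0.136,0,0,0,0.1,85],[0.09,0.136,0,0,0,0.1,85],[0.09,0.136,0,0,0,0.1,85],[0.09,0.136,0,0,0,0.1,85],[0.093,0.134,0,0,0,0.1,85],[0,0,-0.1,0,0,0,85],[0,0,0,0,0,0,85]]]'

```text
clock: 2.12
position: [0.5412, -0.0643, 0.1994]
tool_rot: [[-0.004, 0.997, 0.083], [0.001, 0.083, -0.997], [-1.0, -0.004, -0.001]]
force: [-0.1, -0.3, -0.1]
finger_gap: 0.0851
```

```bash
python3 st.py; python3 - <<'E'
from h import *
s=manip.get_state();c=manip.camera("wrist")
Rt=s["tool_rot"];H=c["hand_eye"]
M=np.eye(4);M[:3,:3]=Rt;M[:3,3]=s["position"];W=np.linalg.inv(M@H);c["R"]=W[:3,:3];c["t"]=W[:3,3]
im=c["color"][:,:,::-1].copy();p=np.load("pose.npy")
for X in([-.03,-.2,.062],[-.03,-.2,.068],[-.1,-.2,.024],[-.124,0,.134]):
    uv=proj(c,world(p,X))[0];print(X,uv);cv2.drawMarker(im,tuple(int(round(v)) for v in uv),(0,0,255),0,10,1)
cv2.imwrite("pics/w1.png",im)
E
```

```text
clk 2.12 q [ 0.78  0.47 -0.91  1.83  0.42  1.05 -0.21] pos [ 0.5412 -0.0643  0.1994] jaw deg 4.76 x [-0.004  0.001 -1.   ] F [-0.1  -0.34 -0.12] M [-0.06  0.06  0.01] gap 0.0851
[-0.03, -0.2, 0.062] [317.48884788 227.42556511]
[-0.03, -0.2, 0.068] [317.53314345 229.4009257 ]
[-0.1, -0.2, 0.024] [242.82543953 210.35102646]
[-0.124, 0, 0.134] [ 152.07676488 -165.9927662 ]
```

View pics/w1.png

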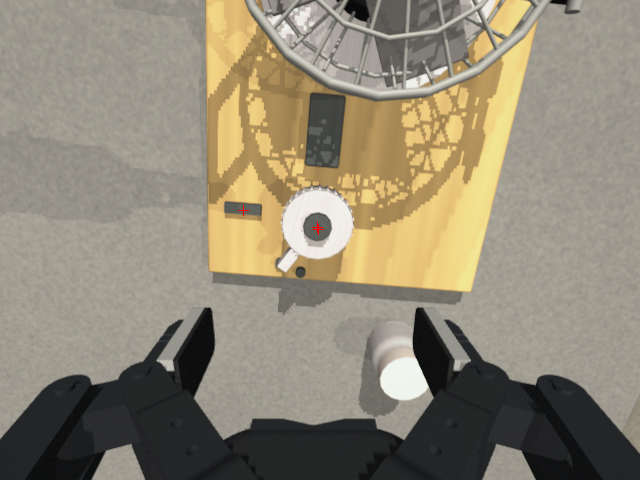

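The wrist view agrees with the fit: the post top and rib markers fall on the features at (317,229) and (243,210). The pointer tip is near (283,267), and the fingers' line of descent is clear.

Call:
apply_moves --rows '[[[0.008,0.004,-0.14,0,0.01,0,85],[0,0,-0.14,0,0,0,85],[0,0,-0.13,0,0,0,85],[0,0,-0.1,0,0,0,85],[0,0,-0.06,0,0,0,85],[0,0,0,0,0,0,85]]]'

```text
clock: 2.92
position: [0.545, -0.0642, 0.0301]
tool_rot: [[-0.006, 0.997, 0.081], [-0.0, 0.081, -0.997], [-1.0, -0.006, -0.0]]
force: [0.4, 0.2, -0.0]
finger_gap: 0.085
```

```bash
python3 st.py; cat > look.py <<'E'
from h import *
import sys
s=manip.get_state();c=manip.camera("wrist")
cv2.imwrite(sys.argv[1],c["color"][:,:,::-1])
E
python3 look.py pics/w2.png
```

```text
clk 2.92 q [ 0.63  0.7  -0.72  1.92  0.66  0.78 -0.39] pos [ 0.545  -0.0642  0.0301] jaw deg 4.62 x [-0.006 -0.    -1.   ] F [ 0.36  0.23 -0.05] M [ 0.04 -0.04  0.06] gap 0.085
```

View pics/w2.png

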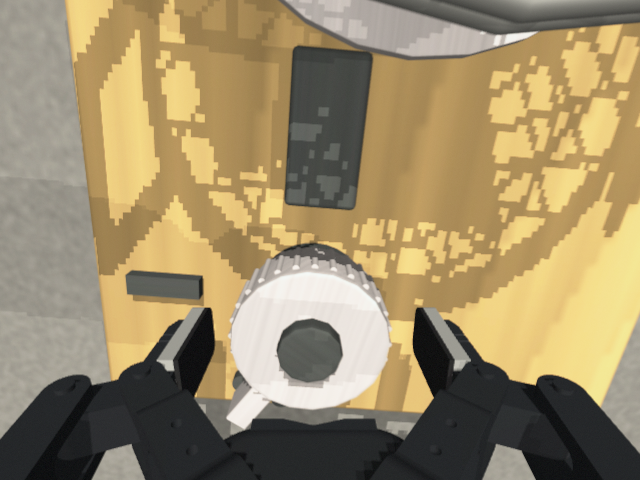

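The ring sits centred between the pads (centre about x=310, pads at 212 and 415), with the lug at (250,405) clear of them. I'll close now.

Call:
apply_moves --rows '[[[-0.003,0.003,0,0,0,0,50],[0,0,0,0,0,0,50],[0,0,0,0,0,0,50],[0,0,0,0,0,0,50]]]'

```text
clock: 3.48
position: [0.5435, -0.063, 0.0318]
tool_rot: [[-0.007, 0.997, 0.082], [-0.002, 0.082, -0.997], [-1.0, -0.007, 0.001]]
force: [-6.7, -0.2, 9.9]
finger_gap: 0.0586
```

```bash
python3 st.py
```

```text
clk 3.48 q [ 0.63  0.7  -0.73  1.93  0.66  0.78 -0.4 ] pos [ 0.5435 -0.063   0.0318] jaw deg 4.68 x [-0.007 -0.002 -1.   ] F [-6.71 -0.21  9.94] M [-0.04  1.29 -0.04] gap 0.0586
```

Call:
apply_moves --rows '[[[0,0,0,0,0,-0.15,50],[0,0,0,0,0,-0.25,50],[0,0,0,0,0,-0.25,50],[0,0,0,0,0,-0.25,50],[0,0,0,0,0,-0.25,50],[0,0,0,0,0,-0.25,50],[0,0,0,0,0,-0.25,50],[0,0,0,0,0,-0.1,50]]]'

```text
clock: 4.47
position: [0.5422, -0.0624, 0.0318]
tool_rot: [[-0.007, 0.67, -0.742], [0.003, -0.742, -0.67], [-1.0, -0.007, 0.003]]
force: [-8.9, 1.2, 13.5]
finger_gap: 0.0585
```

```bash
python3 st.py;python3 look.py pics/w3.png; python3 - <<'E'
from h import *
c=manip.camera("scene")["color"][:,:,::-1]
cv2.imwrite("pics/s3.png",cv2.resize(c[180:300,220:340],None,fx=5,fy=5,interpolation=cv2.INTER_CUBIC))
E
```

```text
clk 4.47 q [ 0.47  0.63 -0.52  1.93  0.46  0.7  -1.16] pos [ 0.5422 -0.0624  0.0318] jaw deg -47.91 x [-0.007  0.003 -1.   ] F [-8.94  1.17 13.46] M [0.11 1.99 0.11] gap 0.0585
```

View pics/w3.png

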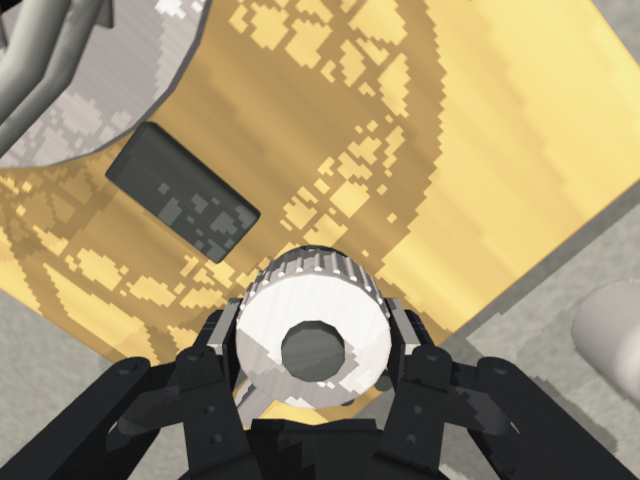

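View pics/s3.png

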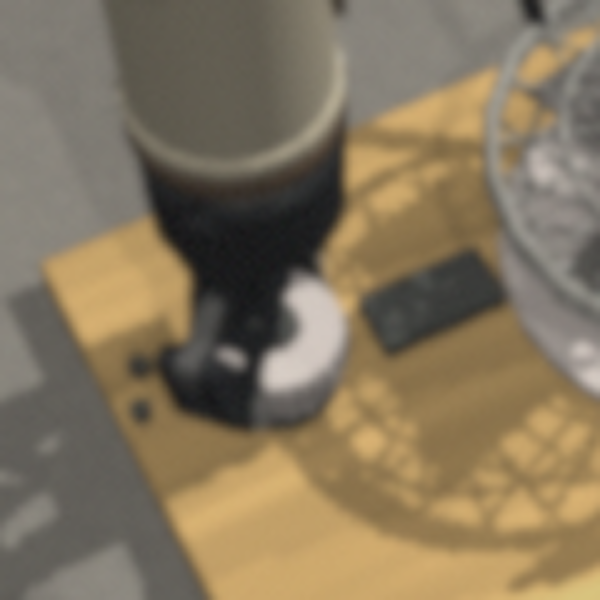

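Call:
apply_moves --rows '[[[0,0,0,0,0,-0.1,50],[0,0,0,0,0,0,50],[0,0,0,0,0,0,85],[0,0,0,0,0,0,85],[0,0,0,0,0,0,85],[0,0,0,0,0,0,85]]]'

```text
clock: 5.32
position: [0.5446, -0.0627, 0.0303]
tool_rot: [[-0.003, 0.632, -0.775], [0.004, -0.775, -0.632], [-1.0, -0.005, -0.001]]
force: [-0.1, -0.1, -0.3]
finger_gap: 0.0847
```

Call:
apply_moves --rows '[[[0,0,0.07,0,0,0,85],[0,0,0.15,0,0,0,85],[0,0,0.2,0,0,0,85],[0,0,0.2,0,0,0,85],[0,0,0.1,0,0,0,85],[0,0,0,0,0,0,85]]]'

```text
clock: 6.08
position: [0.5464, -0.0625, 0.2507]
tool_rot: [[0.004, 0.632, -0.775], [0.003, -0.775, -0.632], [-1.0, 0.001, -0.005]]
force: [0.7, 0.1, -0.4]
finger_gap: 0.0849
```

```bash
python3 st.py;python3 look.py pics/w4.png
```

```text
clk 6.08 q [ 0.61  0.33 -0.66  1.78  0.23  1.1  -1.02] pos [ 0.5464 -0.0625  0.2507] jaw deg -50.79 x [ 0.004  0.003 -1.   ] F [ 0.68  0.1  -0.37] M [-0.05  0.03  0.03] gap 0.0849
```

View pics/w4.png

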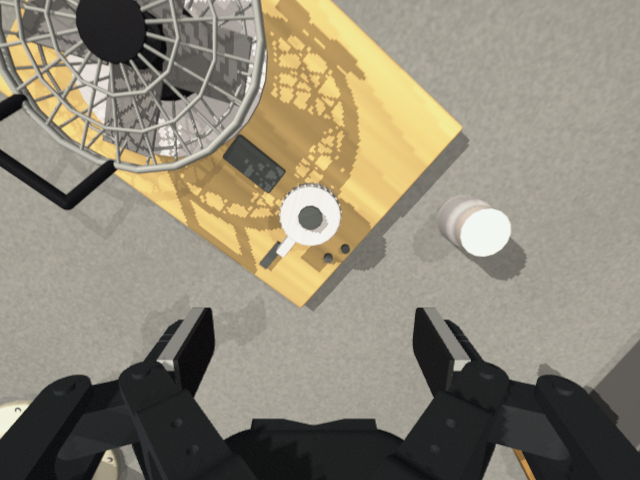

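```bash
python3 - <<'E'
from h import *
s=manip.get_state();c=manip.camera("wrist")
M=np.eye(4);M[:3,:3]=s["tool_rot"];M[:3,3]=s["position"];W=np.linalg.inv(M@c["hand_eye"]);c["R"]=W[:3,:3];c["t"]=W[:3,3]
p=np.load("pose.npy");cc=world(p,[-.03,-.2,0])[0]
im=c["color"][160:290,230:370,::-1];im=cv2.resize(im,None,fx=4,fy=4,interpolation=cv2.INTER_CUBIC)
cols={1.08:(255,0,0),1.2:(0,0,255),1.32:(0,160,0)}
for z in(.052,):
  for v,col in cols.items():
    a=p[2]+np.pi+1.2-v
    q=[tuple(int(x) for x in (proj(c,cc+[r*np.cos(a),r*np.sin(a),z])[0]-[230,160]+.5)*4) for r in(.031,.052)]
    cv2.line(im,q[0],q[1],col,1)
cv2.imwrite("pics/w4z.png",im)
E
```

```text
(no output)
```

View pics/w4z.png

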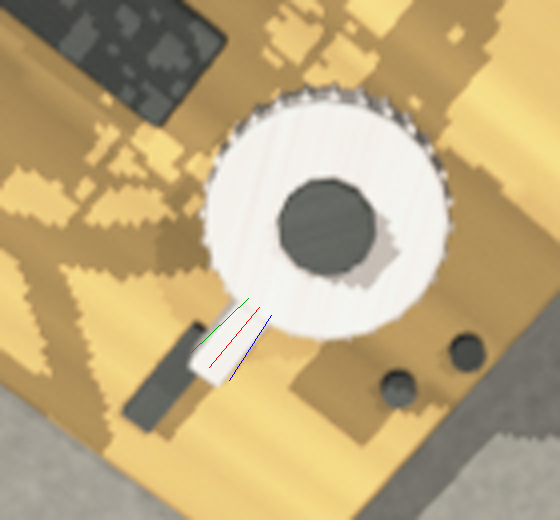

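```bash
python3 - <<'E'
from h import *
s=manip.get_state();c=manip.camera("wrist")
M=np.eye(4);M[:3,:3]=s["tool_rot"];M[:3,3]=s["position"];W=np.linalg.inv(M@c["hand_eye"]);c["R"]=W[:3,:3];c["t"]=W[:3,3]
p=np.load("pose.npy")
def un(uv,z):
    uv=(np.array(uv)+.5)/4-.5+[230,160]
    d=c["R"].T@np.array([*((uv-c["K"][:2,2])/c["K"][[0,1],[0,1]]),1]);C=-c["R"].T@c["t"];return (C+d*(z-C[2])/d[2])[:2]
cen=un((328,213),.062);post=un((327,226),.068);print(cen,post,world(p,[-.03,-.2,0]))
rib=[un((198,328),.024),un((142,428),.024)];rm=un((165,378),.024);print("rib mid",rm,"dir from cen",np.arctan2(*(rm-cen)[::-1]))
for z in(.044,.05,.056,.062):
    d=un((206,376),z)-cen;a=np.arctan2(d[1],d[0])%(2*np.pi);print(z,np.linalg.norm(d),p[2]+np.pi+1.2-a)
    for q0,q1 in(((233,300),(190,366)),((272,318),(222,387))):
        d=un(q1,z)-un(q0,z);a=np.arctan2(d[1],d[0])%(2*np.pi);print("   edge",p[2]+np.pi+1.2-a)
E
```

```text
[ 0.54377651 -0.05952971] [ 0.54231032 -0.06048831] [[ 0.54380349 -0.06319774  0.        ]]
rib mid [ 0.47086611 -0.05946062] dir from cen 3.1406451770808683
0.044 0.05844263246794188 1.1064660311230745
   edge 1.08901699303085
   edge 1.1289522411781094
0.05 0.05628182234639888 1.1190271556494604
   edge 1.089016993030849
   edge 1.128952241178109
0.056 0.05413060059680746 1.1325889557098838
   edge 1.08901699303085
   edge 1.1289522411781099
0.062 0.051990157460825324 1.1472703277536502
   edge 1.0890169930308504
   edge 1.128952241178109
```

By my reading the collar is at about 1.10–1.17, inside the band but near its low edge. I'll re-grip and turn it another 4 degrees or so.

Call:
apply_moves --rows '[[[-0.004,0.006,-0.18,0,0,0,85],[0,0,-0.18,0,0,0,85],[0,0,-0.16,0,0,0,85],[0,0,-0.12,0,0,0,85],[0,0,-0.08,0,0,0,85],[0,0,0,0,0,0,85]]]'

```text
clock: 6.98
position: [0.54, -0.0603, 0.0273]
tool_rot: [[-0.01, 0.632, -0.775], [0.006, -0.775, -0.632], [-1.0, -0.011, 0.004]]
force: [-0.1, 0.1, -0.3]
finger_gap: 0.085
```

```bash
python3 st.py;python3 look.py pics/w5.png
```

```text
clk 6.97 q [ 0.47  0.64 -0.51  1.94  0.46  0.7  -1.21] pos [ 0.54   -0.0603  0.0273] jaw deg -50.78 x [-0.01   0.006 -1.   ] F [-0.12  0.1  -0.31] M [-0.   -0.03  0.02] gap 0.085
```

View pics/w5.png

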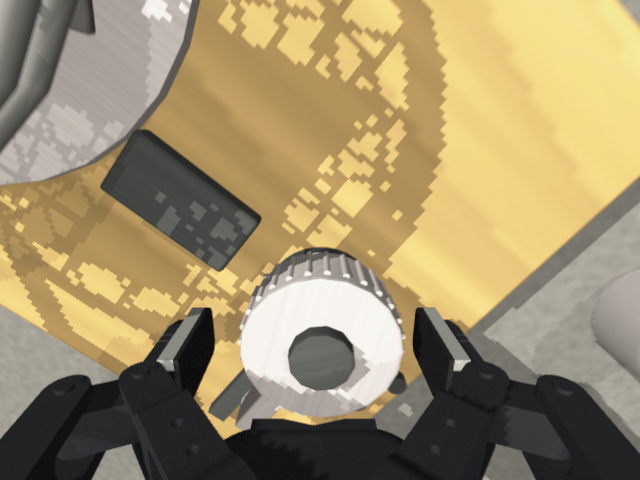

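Call:
apply_moves --rows '[[[0.008,-0.008,0.005,0,0.02,0,85],[0,0,0,0,0,0,50],[0,0,0,0,0,0,50],[0,0,0,0,0,0,50],[0,0,0,0,0,0,50],[0,0,0,0,0,-0.1,50],[0,0,0,0,0,-0.07,50],[0,0,0,0,0,0,50]]]'

```text
clock: 8.02
position: [0.5445, -0.0604, 0.0334]
tool_rot: [[-0.014, 0.562, -0.827], [0.007, -0.827, -0.562], [-1.0, -0.014, 0.008]]
force: [-6.2, 6.2, 11.2]
finger_gap: 0.0583
```

```bash
python3 st.py
```

```text
clk 8.03 q [ 0.46  0.63 -0.5   1.92  0.43  0.71 -1.27] pos [ 0.5445 -0.0604  0.0334] jaw deg -55.83 x [-0.014  0.007 -1.   ] F [-6.18  6.17 11.22] M [ 1.28  1.41 -0.09] gap 0.0583
```

Call:
apply_moves --rows '[[[0,0,0,0,0,0,85],[0,0,0,0,0,0,85],[0,0,0,0,0,0,85],[0,0,0,0,0,0,85],[0,0,0.07,0,0,0,85],[0,0,0.15,0,0,0,85],[0,0,0.2,0,0,0,85],[0,0,0.2,0,0,0,85]]]'

```text
clock: 9.02
position: [0.5455, -0.063, 0.2209]
tool_rot: [[-0.012, 0.561, -0.828], [0.006, -0.828, -0.561], [-1.0, -0.011, 0.007]]
force: [0.9, 0.1, 0.3]
finger_gap: 0.0852
```

Call:
apply_moves --rows '[[[-0.05,0.1,0.1,0,0,0.2,60],[-0.1,0.15,0,0,0,0.3,40],[-0.1,0.15,0,0,0,0.3,40],[-0.08,0.15,0,0,0,0.3,40],[0,0.12,0,0,0,0.3,40],[0,0,0,0,0,0.3,40],[0,0,0,0,0,0.1,40],[0,0,0,0,0,0,40]]]'

```text
clock: 10.02
position: [0.4466, 0.138, 0.2488]
tool_rot: [[-0.011, 0.999, -0.033], [-0.008, -0.033, -0.999], [-1.0, -0.011, 0.008]]
force: [0.1, 1.0, -0.7]
finger_gap: 0.04
```

```bash
python3 st.py;python3 look.py pics/w6.png; python3 - <<'E'
from h import *
a=manip.camera("top")["color"][:,:,::-1]
cv2.imwrite("pics/t6.png",cv2.resize(a[180:330,210:410],None,fx=4,fy=4,interpolation=cv2.INTER_CUBIC))
a=manip.camera("scene")["color"][:,:,::-1]
cv2.imwrite("pics/s6.png",cv2.resize(a[200:300,220:320],None,fx=6,fy=6,interpolation=cv2.INTER_CUBIC))
E
```

```text
clk 10.03 q [ 0.48  0.23 -0.94  1.95  0.21  1.08 -0.59] pos [0.4466 0.138  0.2488] jaw deg -1.91 x [-0.011 -0.008 -1.   ] F [ 0.08  1.   -0.71] M [ 0.03 -0.01  0.  ] gap 0.04
```

View pics/w6.png

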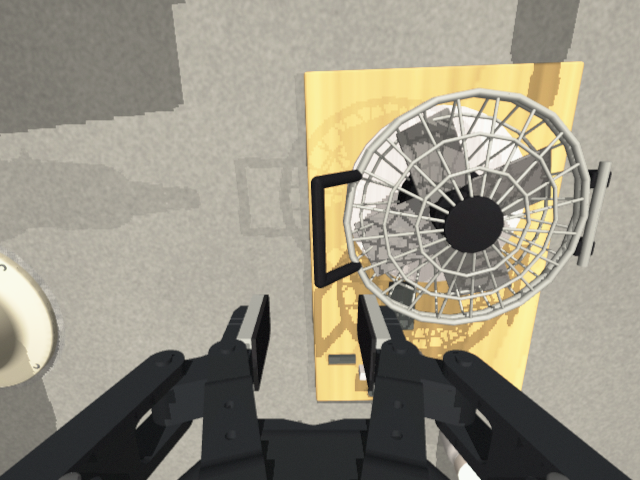

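View pics/t6.png

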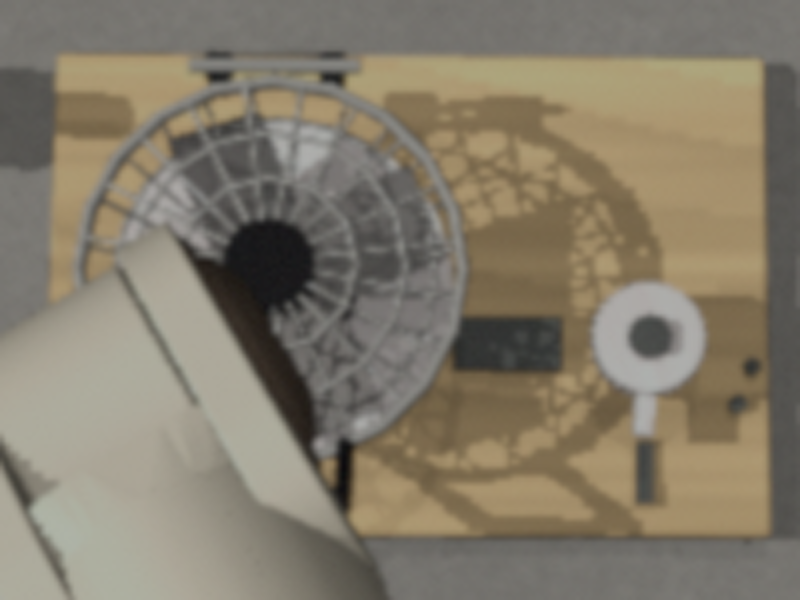

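View pics/s6.png

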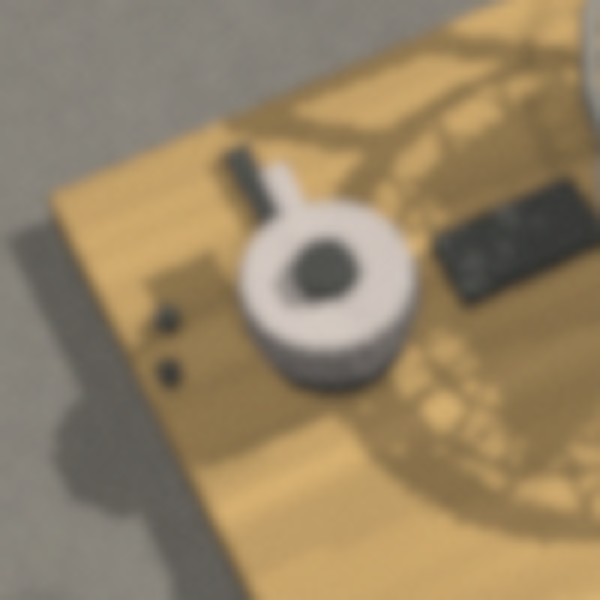

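From above, the pointer (tip (645,435)) now lines up with both the rib (646,472) and the collar centre (649,337). The collar is locked and released. Next I'll check where the pull is.

```bash
python3 - <<'E'
from h import *
s=manip.get_state();c=manip.camera("wrist")
M=np.eye(4);M[:3,:3]=s["tool_rot"];M[:3,3]=s["position"];W=np.linalg.inv(M@c["hand_eye"]);c["R"]=W[:3,:3];c["t"]=W[:3,3]
p=np.load("pose.npy")
print(proj(c,world(p,[[-.124,0,.134],[-.124,.035,.134],[-.124,-.035,.134]])))
def un(uv,z):
    uv=np.array(uv)
    d=c["R"].T@np.array([*((uv-c["K"][:2,2])/c["K"][[0,1],[0,1]]),1]);C=-c["R"].T@c["t"];return (C+d*(z-C[2])/d[2])
for uv in((319.5,232),(319,182),(320.5,280)):print(un(uv,.134))
E
```

```text
[[319.40971826 236.12516463]
 [318.057058   191.24416407]
 [320.65527363 277.45244572]]
[0.45001332 0.14015969 0.134     ]
[0.4507555  0.17864696 0.134     ]
[0.44965134 0.09957597 0.134     ]
```

Call:
apply_moves --rows '[[[0.011,0,-0.1,0.015,-0.02,0.063,40],[0,0,-0.1,0,0,0,40],[0,0,-0.08,0,0,0,40],[0,0,0,0,0,0,40]]]'

```text
clock: 10.72
position: [0.4485, 0.1373, 0.1625]
tool_rot: [[-0.005, 1.0, -0.001], [0.0, -0.001, -1.0], [-1.0, -0.005, -0.0]]
force: [0.2, 0.4, 1.2]
finger_gap: 0.0399
```

```bash
python3 st.py;python3 look.py pics/w7.png
```

```text
clk 10.72 q [ 0.4   0.36 -0.88  2.04  0.35  0.9  -0.68] pos [0.4485 0.1373 0.1625] jaw deg -0.03 x [-0.005  0.    -1.   ] F [0.23 0.42 1.19] M [-0.07  0.02 -0.02] gap 0.0399
```

View pics/w7.png

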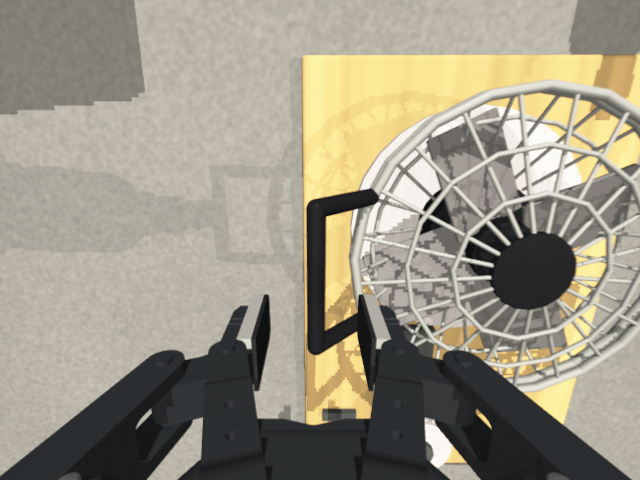

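Call:
apply_moves --rows '[[[0.005,0.003,-0.05,0,0,0,40],[0,0,-0.05,0,0,0,40],[0,0,-0.045,0,0,0,40],[0,0,0,0,0,0,40]]]'

```text
clock: 11.28
position: [0.4503, 0.1384, 0.119]
tool_rot: [[-0.004, 1.0, -0.0], [0.0, -0.0, -1.0], [-1.0, -0.004, -0.0]]
force: [-0.1, 0.3, 0.8]
finger_gap: 0.0401
```

```bash
python3 st.py;python3 look.py pics/w8.png
```

```text
clk 11.28 q [ 0.34  0.44 -0.83  2.07  0.44  0.82 -0.75] pos [0.4503 0.1384 0.119 ] jaw deg -0.0 x [-0.004  0.    -1.   ] F [-0.09  0.26  0.78] M [-0.03  0.05  0.01] gap 0.0401
```

View pics/w8.png

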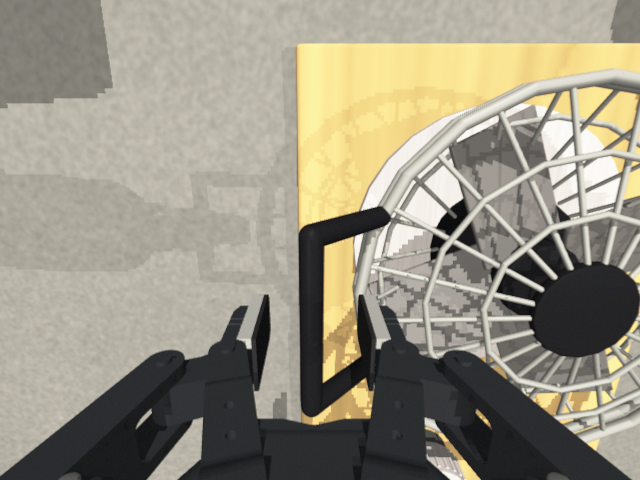

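The bar, at x≈312, is centred between the pads. I'll close on it.

Call:
apply_moves --rows '[[[0,0,-0.006,0,0,0,0],[0,0,0,0,0,0,0],[0,0,0,0,0,0,0],[0,0,0,0,0,0,0],[0,0,0,0,0,0,0]]]'

```text
clock: 11.95
position: [0.4494, 0.1387, 0.1187]
tool_rot: [[-0.005, 1.0, 0.0], [-0.001, 0.0, -1.0], [-1.0, -0.005, 0.001]]
force: [-5.8, 0.3, 6.7]
finger_gap: 0.0079
```

```bash
python3 st.py
python3 - <<'E'
import numpy as np
# increments per step for handle arc in units of 0.3 m
r=np.hypot(.232,.032);a0=np.arctan2(.032,.232)
th=np.radians(np.arange(0,55,5));x=-r*np.cos(a0+th);z=r*np.sin(a0+th)
print(np.c_[np.degrees(th[1:]),np.diff(x)/.3,np.diff(z)/.3].round(3))
E
```

```text
clk 11.95 q [ 0.34  0.44 -0.83  2.07  0.44  0.82 -0.75] pos [0.4494 0.1387 0.1187] jaw deg 0.01 x [-0.005 -0.001 -1.   ] F [-5.83  0.27  6.75] M [-0.04  1.43 -0.  ] gap 0.0079
[[5.0e+00 1.2e-02 6.7e-02]
 [1.0e+01 1.8e-02 6.6e-02]
 [1.5e+01 2.4e-02 6.4e-02]
 [2.0e+01 2.9e-02 6.2e-02]
 [2.5e+01 3.4e-02 5.9e-02]
 [3.0e+01 3.9e-02 5.6e-02]
 [3.5e+01 4.4e-02 5.2e-02]
 [4.0e+01 4.8e-02 4.8e-02]
 [4.5e+01 5.2e-02 4.3e-02]
 [5.0e+01 5.6e-02 3.9e-02]]
```

Call:
apply_moves --rows '[[[0.006,0,0.033,0,0,0,0],[0.006,0,0.034,0,0,0,0],[0.009,0,0.033,0,0,0,0],[0.009,0,0.033,0,0,0,0],[0.012,0,0.032,0,0,0,0],[0.012,0,0.032,0,0,0,0],[0.015,0,0.031,0,0,0,0],[0.014,0,0.031,0,0,0,0]]]'

```text
clock: 12.95
position: [0.4736, 0.1387, 0.1963]
tool_rot: [[-0.007, 1.0, 0.001], [-0.001, 0.0, -1.0], [-1.0, -0.007, 0.001]]
force: [-7.3, 0.1, 0.9]
finger_gap: 0.0077
```

```bash
python3 st.py;python3 look.py pics/w9.png
```

```text
clk 12.95 q [ 0.41  0.36 -0.89  1.95  0.33  0.99 -0.64] pos [0.4736 0.1387 0.1963] jaw deg 0.03 x [-0.007 -0.001 -1.   ] F [-7.32  0.07  0.94] M [ 0.12  1.68 -0.  ] gap 0.0077
```

View pics/w9.png

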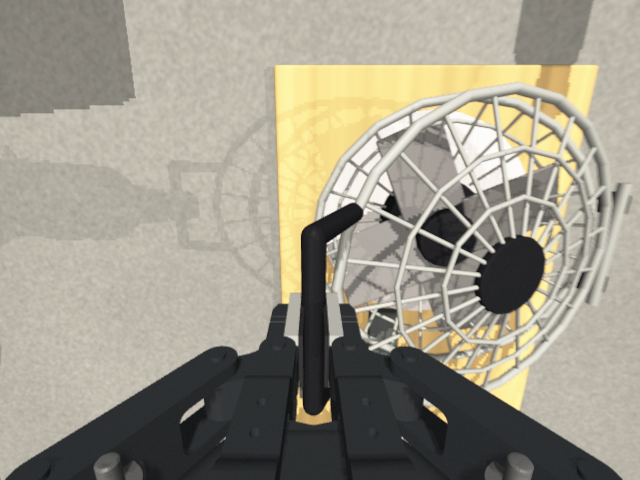

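The bar is still pinched (about (314,320)) and the guard has risen with it to about 20 degrees. I'll carry on along the arc.

Call:
apply_moves --rows '[[[0.017,0,0.03,0,0,0,0],[0.017,0,0.029,0,0,0,0],[0.02,0,0.028,0,0,0,0],[0.019,0,0.028,0,0,0,0],[0.022,0,0.026,0,0,0,0],[0.022,0,0.026,0,0,0,0],[0.024,0,0.024,0,0,0,0],[0.024,0,0.024,0,0,0,0]]]'

```text
clock: 14.0
position: [0.5224, 0.1387, 0.2617]
tool_rot: [[-0.008, 1.0, 0.001], [-0.002, 0.001, -1.0], [-1.0, -0.008, 0.002]]
force: [-12.8, -1.5, 9.4]
finger_gap: 0.0078
```

```bash
python3 st.py
```

```text
clk 14.0 q [ 0.41  0.37 -0.9   1.78  0.31  1.15 -0.58] pos [0.5224 0.1387 0.2617] jaw deg 0.04 x [-0.008 -0.002 -1.   ] F [-12.81  -1.51   9.39] M [-0.37  2.87 -0.06] gap 0.0078
```

Call:
apply_moves --rows '[[[0.026,0,0.022,0,0,0,0],[0.027,0,0.021,0,0,0,0],[0.028,0,0.02,0,0,0,0],[0.028,0,0.018,0,0,0,0],[0,0,0,0,0,0,0],[0,0,0,0,0,0,0],[0,0,0,0,0,0,0]]]'

```text
clock: 14.88
position: [0.5574, 0.1388, 0.2881]
tool_rot: [[-0.002, 1.0, -0.0], [-0.001, -0.0, -1.0], [-1.0, -0.002, 0.001]]
force: [-11.5, -3.0, 16.4]
finger_gap: 0.0073
```

```bash
python3 st.py;python3 look.py pics/w10.png; python3 - <<'E'
from h import *
c=manip.camera("scene");p=np.load("pose.npy");im=c["color"][:,:,::-1]
im=cv2.resize(im[130:330,210:450],None,fx=3,fy=3,interpolation=cv2.INTER_CUBIC).copy()
for deg,col in((43,(255,0,0)),(50,(0,0,255)),(57,(0,200,0))):
    t=np.radians(deg);o=np.array([-np.cos(t),0,np.sin(t)])
    n=np.array([np.sin(t),0,np.cos(t)])
    ph=np.linspace(0,2*np.pi,60)
    P=np.array([.108,0,.102])+ (0.108+.103*np.cos(ph))[:,None]*o+.103*np.sin(ph)[:,None]*np.array([0,1,0])
    cv2.polylines(im,[((proj(c,world(p,P))-[210,130]+.5)*3).astype(np.int32)],True,col,1)
    h=np.array([.108,0,.102])+.232*o+.032*n
    print(deg,"handle world",world(p,h))
cv2.imwrite("pics/s10.png",im)
a=manip.camera("top")["color"][:,:,::-1];cv2.imwrite("pics/t10.png",a)
E
```

```text
clk 14.88 q [ 0.39  0.41 -0.88  1.67  0.33  1.23 -0.57] pos [0.5574 0.1388 0.2881] jaw deg -0.0 x [-0.002 -0.001 -1.   ] F [-11.47  -2.99  16.44] M [-0.58  2.47 -0.07] gap 0.0073
43 handle world [[0.53399694 0.1368044  0.28362694]]
50 handle world [[0.55723375 0.13679933 0.30029151]]
57 handle world [[0.58232825 0.13679387 0.31400002]]
```

View pics/w10.png

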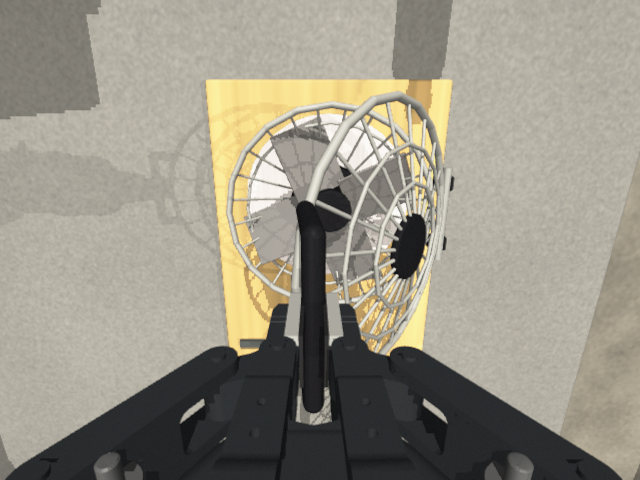

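View pics/s10.png

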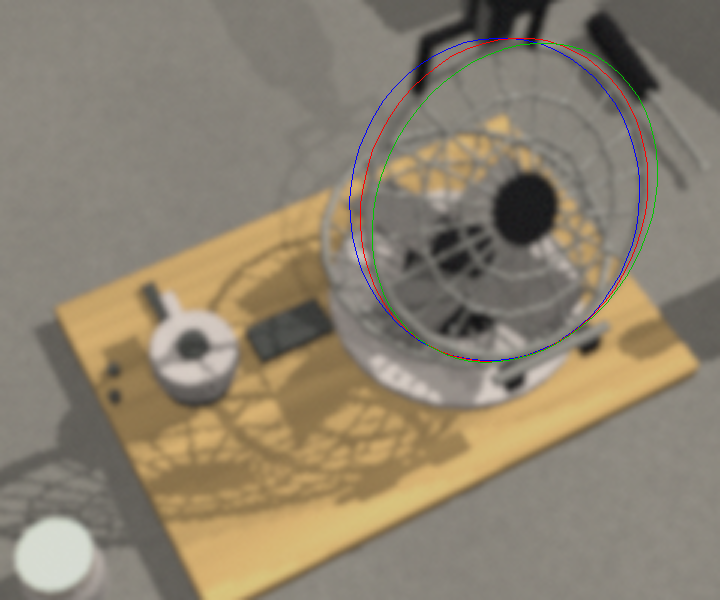

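View pics/t10.png

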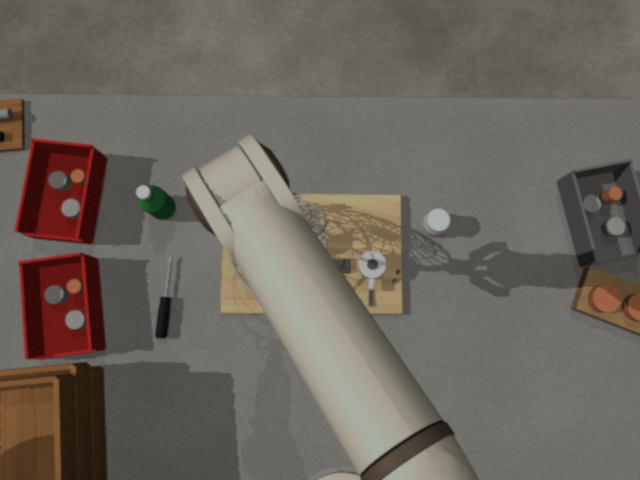

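Call:
apply_moves --rows '[[[-0.003,0,0.007,0,0,0,0],[0,0,0,0,0,0,0],[0,0,0,0,0,0,0],[0,0,0,0,0,0,0]]]'

```text
clock: 15.52
position: [0.5573, 0.1388, 0.2882]
tool_rot: [[-0.002, 1.0, -0.0], [0.0, -0.0, -1.0], [-1.0, -0.002, -0.0]]
force: [-5.7, -0.6, 7.5]
finger_gap: 0.0074
```

```bash
python3 st.py; python3 - <<'E'
from h import *
c=manip.camera("scene");im=c["color"][:,:,::-1]
cv2.imwrite("pics/s11.png",cv2.resize(im[130:330,210:450],None,fx=3,fy=3,interpolation=cv2.INTER_CUBIC))
E
```

```text
clk 15.53 q [ 0.39  0.41 -0.88  1.67  0.33  1.23 -0.57] pos [0.5573 0.1388 0.2882] jaw deg -0.02 x [-0.002  0.    -1.   ] F [-5.73 -0.56  7.54] M [-0.1   1.15  0.02] gap 0.0074
```

View pics/s11.png

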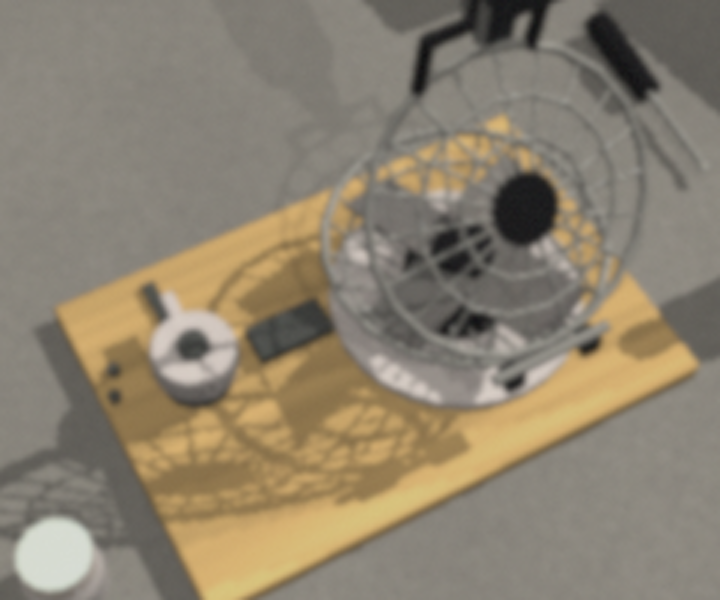

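The rim, with its left edge near (368,205) and right edge near (645,170), matches the 50° overlay. The force has eased and the pose is steady. The pointer is still in line with the rib. Handing in.

```bash
python3 st.py; python3 -c "
from bench import manip
print(manip.close_job())"
```

```text
clk 15.57 q [ 0.39  0.41 -0.88  1.67  0.33  1.23 -0.57] pos [0.5573 0.1388 0.2882] jaw deg -0.01 x [-0.002  0.    -1.   ] F [-5.6  -0.27  8.67] M [-0.15  1.25  0.03] gap 0.008
the job is handed in; nothing more can be done
None
```

I locked the collar and lifted the guard, and handed the job in at 15.6 s with the fingers still holding the guard open at about 50°. No verdict is reported, so these are my own last checks:

- **Collar:** my first turn read about 1.10–1.17 rad, near the low edge of the allowed band. I re-gripped it and turned it about 5° more. After I let go, the top view showed the pointer in line with the locked mark.
- **Guard:** the pull's position (x = 0.557 m) and the rim's outline in the scene picture both give about 50°. The tool pose was steady, and the bar was still pinched at about 8 mm finger opening.
- **Forces:** the wrist read about 10 N at the end, after I eased the pose to relieve a preload of about 20 N.
- **Bystanders:** in the top view with the guard open, the bottle, jar and screwdriver were where they started.
- **Disagreement:** in the vertical, the bar sits about 3 mm nearer the finger tips than when I first gripped it, so it slid a little during the lift but then held.

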